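# Hold the bearing ball up to the magnifier

## Robot

A 7-joint arm with a two-finger parallel gripper is mounted at the origin on the work surface. World frame = base frame: x ahead of the robot, y to its left, z up, the work surface at z = 0. Lengths are in m, angles in rad, forces in N, time in s.
With the tool pointing down it reaches from about 0.4 to 0.85 m from the base axis. Payload 6.9 kg.
Tool frame: the origin (TCP) lies on the centre line of the jaws, within the pads' length; the fingertips stand 25 mm ahead of it and the grasp point (between the pads) lies 6 mm ahead of it; z points along the fingers, y is the line along which they close (so a half turn about z gives the same grasp; the last joint's range is limited). The gripper opens to 85 mm and grips with 20 to 120 N. Pads are 22 mm wide; open, the fingers measure 114 mm over their backs; the gripper's body (76 mm by 85 mm) begins 54 mm behind the grasp point. The pads swing forward as they close: fully open they stand 13 mm farther back than shut.
Start: joints at [-1.028, 0.507, -0.238, 1.5, 0.126, 1.149, -0.155], TCP at [0.265, 0.566, 0.256] pointing down, gripper open.
Joint ranges: [-3.08, 3.08], [-0.24, 2.05], [-1.43, 1.35], [0, 2.5], [-1.52, 4.66], [0.17, 1.96], [-2.89, 2.89]. Speed limits (rad/s): [2.39, 2.39, 3.14, 3.14, 3.14, 3.14, 3.14].

## Interface

Orientations are given as a unit quaternion [w, x, y, z].
In Python, from workcell import observe, get_image, hand_in gives the robot as it stands.
- The arm moves only by the tool send_rows, never from a script. Its argument "plan" is a list of rows, each an object of numbers: "dx", "dy", "dz": the shift along the world's x, y, z in cm; "spin": the turn about the world's z in rad. A call has 1 to 10 rows; each row shifts and turns the commanded pose from where the row before left it; what a row does not reach is not made up. A row lasts 1/8 s, in which the tool goes at most 62.5 mm and 10.7 degrees, less where a joint would pass 70% of its speed; a pose out of reach is approached as far as the arm can. A call with a gripper value outside its range is refused whole. "gripper" is the finger opening in cm, from 0 to 8.54, set as the call begins (left out, the last holds). The fingers move at their own pace and stop on an object; "newtons" is the grip in N (left out, the last holds). Time passes only in rows, so rows that do not move let the fingers close. It gives the time, the measured TCP pose, the force, the opening and the grip force at its end, in the units of the state.
- observe(): the state, without advancing time (a new reading comes with each control period).
- get_image(name): name is "scene" or "top" or "wrist"; returns a dict with "image" (384x512x3 uint8, blue, green, red), "intrinsics" (3x3 intrinsics, pixels), "dist_coeffs" ([k1, k2, p1, p2, k3] as OpenCV has them; the pictures are not rectified), "origin" and "attitude" of the camera in the world. Camera axes: x right, y up, looking along -z (the intrinsics and any distortion apply to the point x, -y, -z); pixel columns grow to the right and rows downward; lengths in m; the calibration is good to about 2 mm. A picture is of the moment at which its call begins. There is no depth.
- hand_in(): hands the job in; it is judged then, once.
The state is a dict: "time": time; "q": joint angles; "dq": joint speeds; "effort": joint torques, N m; "ee_pos": TCP position; "tool_rot": TCP orientation; "wrist_force": force on the tool from outside, world axes, zero at the start; "torque": the same for the moment, N m; "opening": finger opening in m; "grip_force": force on a finger pad.
Only numpy, scipy, OpenCV 4.12 (cv2) and the standard library are available. Lean on these libraries where they do the work, as an engineer would, in place of code of your own. Each camera call takes 0.05 s, during which the arm holds its last target. There are 200 camera calls.

## Task

Pull the red locking plug out of the dock and put it in the blue box. Then lift the green tray by its black grip, carry it without letting the steel ball leave its white-rimmed pocket, and finish while still holding the tray still and level in front of the magnifier, with the ball over the yellow dot and as high as the middle of the lens. Touch nothing with the tray there, and leave the jar, the cup and the screwdriver where they are.

Things in the scene. Friction and masses are not known exactly. Their poses are not given: they have to be found in the camera images.
- dock: Fixed aluminium block, 190 (x) x 100 (y) x 36 mm high, origin at its underside's centre; may stand turned. The tray lies on its top between 4 mm high dark strips (at least 2 mm play). A socket 16 mm wide, 30 mm deep opens in its top at x = -55 mm, y = 0; a sprung steel detent slide (brass knob at the block's -x end) presses into the plug's groove there.
- plug: Loose locking plug, 60 g, 72 mm long, origin at its lower tip, z to its head. Steel shaft 14 mm thick from 0 to 38 mm, grooved at 12 to 18 mm; round red head 24 mm thick from 38 to 72 mm. It stands on the socket's floor, through a 20 mm hole in the tray's -x end. Against a straight upward pull the detent peaks at 10 to 20 N within 6 mm and drags with about 5 N until 15 mm; the tip is out of the tray after 36 mm.
- plug_grip (a point): Point on the plug's axis in the red head, 60 mm above the lower tip: where to grip it from above.
- plug_mid (a point): Middle of the plug, on its axis, 36 mm above its lower tip.
- box: Blue open box, fixed, 120 x 120 x 40 mm outside, walls 4 mm; origin at the centre of its underside. The plug goes in here, lying or standing.
- tray: Loose green tray, 150 (x) x 70 (y) mm, floor 6 mm thick, edge lip to 10 mm; 0.2 to 0.33 kg; origin at the centre of its underside, z up. Black grip fin at its centre: 30 mm (x) x 12 mm (y), from 6 to 60 mm high, to be pinched across y. Ball pocket at x = +50 mm, plug hole at x = -55 mm. The tray's underside starts 36 mm above the bench.
- tray_grip (a point): Point in the grip fin's centre, 42 mm above the tray's underside.
- tray_pocket (a point): The ball's centre when mid-pocket: 50 mm along the tray's x from the fin, 18 mm above the tray's underside. The pocket is a flat floor in a white ring, 28 mm inside, 36 mm outside diameter, only 2.5 mm high: the ball rolls about 7 mm either way in it, and out if the tray tips beyond about 35 degrees or is jerked.
- ball_center (a point): Centre of the loose steel ball, 24 mm in diameter, 57 g.
- stand: Fixed magnifier: grey base plate 170 (x) x 80 (y) x 8 mm, reaching from x = -30 to +140 mm, with a yellow dot at the origin; a post at x = +100 mm carries an upright round lens (black rim 116 mm outside, centre 160 mm and top 218 mm above the bench) facing the dot. Its x axis points from the dot to the lens.
- stand_focus (a point): The viewing point: straight above the yellow dot, 160 mm above the bench (lens centre height), 100 mm in front of the lens. The ball's centre is to be held here.
- jar: Red jar with black lid, 48 mm in diameter, 55 mm high; bystander, origin under its centre.
- cup: Yellow cup, 68 mm in diameter, 75 mm high; bystander, origin under its centre.
- driver: Orange screwdriver lying on the bench, 170 mm long along its x; bystander.
Mind the look-alikes: they are no part of the job. Of the things shaped like the box, the blue one is meant. What is shaped like the tray but purple is not meant.

How it is judged:
On the way, in this order (a step that is already met when the one before it is completed fails the run):
1. the plug is in the blue box, let go, and the tray still on the dock (x of plug_mid in the frame of box between -0.06 and 0.06 m and y of plug_mid in the frame of box between -0.06 and 0.06 m and z of plug_mid in the frame of box below 0.055 m and contact force between the fingers and plug below 0.1 N and z of tray in the frame of dock below 0.045 m and distance between ball_center and tray_pocket below 0.012 m), for 0.2 s.
2. the tray is lifted clear of the dock with the ball in its pocket (height (world z) of tray above 0.06 m and contact force between tray and dock below 0.1 N and contact force between the fingers and tray above 1 N and distance between ball_center and tray_pocket below 0.012 m), for 0.2 s.
At the end, for the whole second after the job is handed in: The plug is in the blue box and let go; the tray is held in the fingers, still, level within 0.1 rad, touching neither stand, dock nor box; the ball is in its pocket, its centre within 30 mm horizontally and 30 mm vertically of the viewing point above the yellow dot (x of plug_mid in the frame of box between -0.06 and 0.06 m and y of plug_mid in the frame of box between -0.06 and 0.06 m and z of plug_mid in the frame of box below 0.055 m and contact force between the fingers and plug below 0.1 N and distance between ball_center and tray_pocket below 0.012 m and horizontal distance between ball_center and stand_focus below 0.03 m and z of ball_center in the frame of stand_focus between -0.03 and 0.03 m and angle between tray's own z axis and vertical below 0.1 rad and linear speed of tray below 0.03 m/s and angular speed of tray below 0.2 rad/s and contact force between the fingers and tray above 1 N and contact force between tray and stand below 0.1 N and contact force between tray and dock below 0.1 N and contact force between tray and box below 0.1 N); the arm keeps its last pose, push and grip.
It fails at once if the ball leaves its pocket (not (distance between ball_center and tray_pocket below 0.012 m)).
It fails at once if the jar is shifted more than 30 mm (distance of jar from where it was at the start of the episode above 0.03 m).
It fails at once if the cup is shifted more than 30 mm (distance of cup from where it was at the start of the episode above 0.03 m).
It fails at once if the screwdriver is shifted more than 30 mm (distance of driver from where it was at the start of the episode above 0.03 m).
It also fails if it takes over 58 s, if anything falls off the work surface, if the arm or the gripper's body presses on something with over 40 N, if the wrist force passes 120 N, or if a joint passes its speed limit or range.

## Working session

There is one attempt and no reset: what is moved stays moved. The work goes in short steps, Python scripts to look and compute and a tool call to move; the robot and the scene stay as the last step left them, time stands still between calls to the robot, and variables do not carry over. Pictures are saved under pics/ and viewed, at most 10 in all, crops included, and the job is handed in when it is done.

Besides the shell and the picture viewer there is one more tool, called after ">>>" by a JSON object that holds its "op" and its "data". send_rows: Moves the arm, as the interface text tells. Its arguments: {"type":"object","properties":{"plan":{"type":"array","items":{"type":"object","properties":{"dx":{"type":"number"},"dy":{"type":"number"},"dz":{"type":"number"},"spin":{"type":"number"}}}},"gripper":{"type":"number"},"newtons":{"type":"number"}},"required":["plan"]}

```bash
mkdir -p pics; cat > h.py <<'E'
import numpy as np, cv2
from workcell import observe, get_image, hand_in
from scipy.spatial.transform import Rotation as R
def rot(a):
    a=np.array(a)
    return a if a.shape==(3,3) else R.from_quat(a,scalar_first=True).as_matrix()
def ray(c,uv):
    p=cv2.undistortPoints(np.array(uv,float).reshape(-1,1,2),np.array(c['intrinsics']),np.array(c['dist_coeffs'])).reshape(-1,2)
    d=np.c_[p[:,0],-p[:,1],-np.ones(len(p))]@rot(c['attitude']).T
    return np.array(c['origin']),d
def plane(c,uv,z):
    o,d=ray(c,uv); return o+d*((z-o[2])/d[:,2])[:,None]
def tri(c1,u1,c2,u2):
    o1,d1=ray(c1,u1);o2,d2=ray(c2,u2);out=[]
    for a,b in zip(d1,d2):
        s=np.linalg.lstsq(np.c_[a,-b],o2-o1,rcond=None)[0]
        p,q=o1+a*s[0],o2+b*s[1];out.append(np.r_[(p+q)/2,np.linalg.norm(p-q)])
    return np.array(out)
E
python3 - <<'E'
from h import *
import pickle
s=observe();print(s['time'],s['ee_pos'],s['tool_rot'],s['opening'])
cs={n:get_image(n) for n in('scene','top','wrist')}
pickle.dump(cs,open('c0.pkl','wb'))
for n,c in cs.items(): print(n,c['origin'],rot(c['attitude']).round(3).tolist(),c['intrinsics'][0][0]); cv2.imwrite(f'pics/{n}0.png',c['image'])
E
```

```text
0.0 [0.2648566  0.56561672 0.25545837] [-1.47074218e-04  2.17127680e-01  9.76142840e-01 -8.39766018e-04] 0.0851705003781562
scene [0.92654681 0.47803309 0.69874811] [[-0.821, -0.38, 0.426], [0.57, -0.524, 0.632], [-0.017, 0.762, 0.647]] 346.5106105825519
top [ 0.38324584 -0.08785592  1.4290368 ] [[0.022, 0.992, -0.127], [-1.0, 0.025, 0.019], [0.022, 0.127, 0.992]] 421.877372540049
wrist [0.19665537 0.59740614 0.37298503] [[0.423, -0.866, -0.267], [0.906, 0.404, 0.127], [-0.002, -0.296, 0.955]] 273.7331958823896
```

View pics/top0.png

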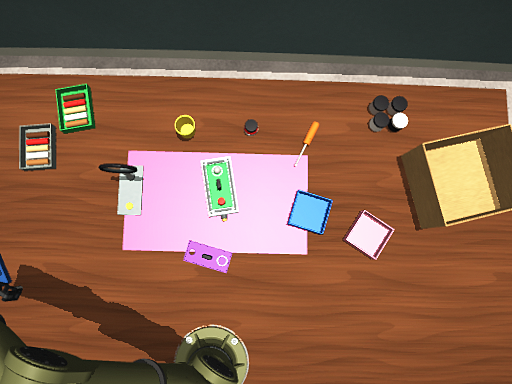

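View pics/scene0.png

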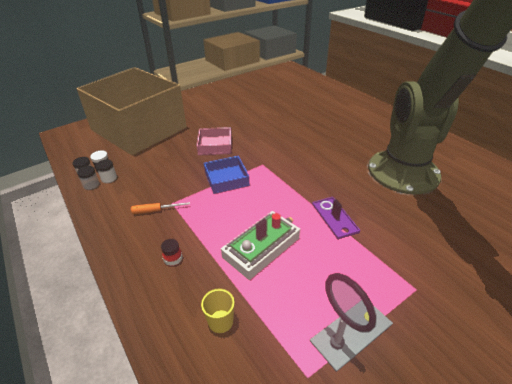

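The top view shows these things:
- **Box-shaped:** blue at (310,212), pink at (369,235). The blue one is meant.
- **Tray-shaped:** green in the dock at (218,187), purple at (207,257). The green one is meant.
- **Red plug or jar:** the plug is at (221,202) in the dock; the jar at (251,127) is a bystander.
- **Other:** ball at (216,170), yellow dot at (129,206), lens at (118,169).

I'll measure by colour next and confirm in a crop.

```bash
cat > m.py <<'E'
from h import *
import pickle
cs=pickle.load(open('c0.pkl','rb'));T,S=cs['top'],cs['scene']
def blob(c,roi,f):
    x0,y0,x1,y1=roi;im=c['image'][y0:y1,x0:x1];hsv=cv2.cvtColor(im,cv2.COLOR_BGR2HSV).astype(int)
    m=f(hsv[...,0],hsv[...,1],hsv[...,2]).astype(np.uint8)
    n,l,st,ce=cv2.connectedComponentsWithStats(m);i=1+np.argmax(st[1:,4])
    pts=np.argwhere(l==i)[:,::-1]+[x0,y0]
    return pts.mean(0),cv2.minAreaRect(pts.astype(np.float32)),len(pts)
red=lambda h,s,v:((h<8)|(h>174))&(s>170)&(v>90)
green=lambda h,s,v:(h>45)&(h<80)&(s>120)
blue=lambda h,s,v:(h>95)&(h<125)&(s>120)
yel=lambda h,s,v:(h>22)&(h<36)&(s>120)&(v>120)
black=lambda h,s,v:(v<50)
grey=lambda h,s,v:(s<40)&(v>90)
ball=lambda h,s,v:(s<60)&(v>60)
for n,f,rt,rs in [('red',red,(212,192,230,210),(265,208,288,232)),('green',green,(200,150,240,220),(215,205,310,280)),
 ('fin',black,(210,175,228,197),(250,210,272,245)),('ball',ball,(209,163,224,178),(240,236,256,254)),('dot',yel,(115,195,145,218),(355,305,380,330)),('box',blue,(280,180,340,240),(195,150,255,195)),('base',grey,(112,160,150,220),(305,300,395,362))]:
    a=blob(T,rt,f);b=blob(S,rs,f)
    print(n,a[0].round(1),np.round(a[1][1],1),round(a[1][2],1),a[2],'|',b[0].round(1),b[2],'tri',tri(T,[a[0]],S,[b[0]]).round(4)[0])
    if n in('green','box','base'):
        z={'green':.042,'box':.04,'base':.008}[n];print(plane(T,cv2.boxPoints(a[1]),z)[:,:2].round(3).tolist())
a=T['image'][140:280,100:400];cv2.imwrite('pics/crop.png',cv2.resize(a,None,fx=2.66,fy=2.66,interpolation=cv2.INTER_CUBIC))
b=S['image'][180:290,200:350];cv2.imwrite('pics/cropS.png',cv2.resize(b,None,fx=5,fy=5,interpolation=cv2.INTER_CUBIC))
E
python3 m.py
```

```text
red [220.7 200.8] [6. 6.] 90.0 21 | [275.7 216.3] 26 tri [ 0.5253 -0.0202  0.0735  0.0013]Traceback (most recent call last):
  File "m.py", line 19, in <module>
    a=blob(T,rt,f);b=blob(S,rs,f)
                     ~~~~^^^^^^^^
  File "m.py", line 7, in blob
    n,l,st,ce=cv2.connectedComponentsWithStats(m);i=1+np.argmax(st[1:,4])
                                                      ~~~~~~~~~^^^^^^^^^^
    return _wrapfunc(a, 'argmax', axis=axis, out=out, **kwds)
    return bound(*args, **kwds)
ValueError: attempt to get argmax of an empty sequence
```

```bash
sed -i 's/(h>45)&(h<80)&(s>120)/(h>45)\&(h<95)\&(s>80)/; s/i=1+np.argmax(st\[1:,4\])/i=1+np.argmax(st[1:,4]) if n>1 else 0/; s/(s>170)&(v>90)/(s>150)\&(v>70)/' m.py
python3 m.py; python3 -c "
from m import *
print(cv2.cvtColor(S['image'],cv2.COLOR_BGR2HSV)[240,275], cv2.cvtColor(S['image'],cv2.COLOR_BGR2HSV)[210:226:3,276].tolist())" | tail -1
```

```text
red [221.  200.8] [6. 6.] 90.0 36 | [275.6 219.2] 79 tri [ 5.258e-01 -2.040e-02  6.310e-02  1.000e-04]
green [219.  186.3] [45.2 21.2] 81.3 742 | [260.4 238.8] 757 tri [ 0.579  -0.0115  0.03    0.003 ]
[[0.649, 0.038], [0.662, -0.032], [0.512, -0.059], [0.5, 0.01]]
fin [218.9 188.1] [2. 3.] 90.0 8 | [260.5 227. ] 770 tri [ 0.5711 -0.0155  0.065   0.0106]
ball [216.7 170.1] [ 9. 11.] 90.0 80 | [246.7 246.5] 145 tri [ 0.6298 -0.0016  0.0442  0.0007]
dot [129.2 205.5] [6.3 6.3] 63.4 37 | [366. 314.] 3 tri [0.5093 0.2887 0.011  0.0059]
box [309.8 211.8] [36.8 37.1] 16.7 1325 | [224.5 173.9] 440 tri [ 0.5025 -0.3193  0.015   0.0037]
[[0.456, -0.238], [0.575, -0.273], [0.542, -0.391], [0.424, -0.355]]
base [130.3 192.5] [23.6 50.1] 2.9 928 | [347.9 338.9] 1805 tri [ 0.5601  0.2968 -0.0304  0.011 ]
[[0.478, 0.332], [0.65, 0.334], [0.648, 0.253], [0.476, 0.252]]
[ 50  88 136] [[166, 122, 240], [175, 163, 235], [179, 172, 237], [178, 165, 199], [177, 158, 139], [177, 147, 139]]
```

View pics/crop.png

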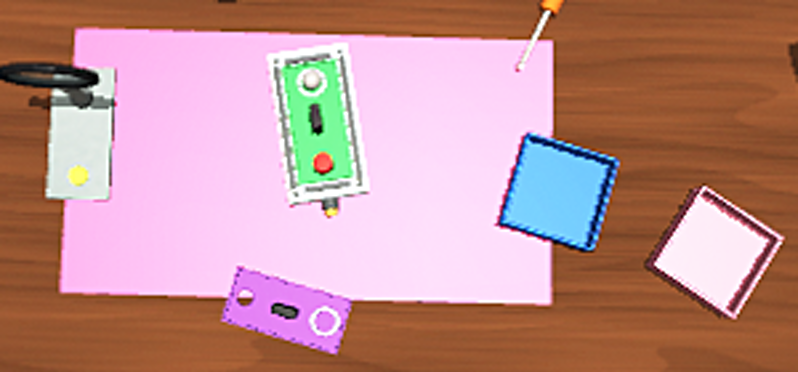

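View pics/cropS.png

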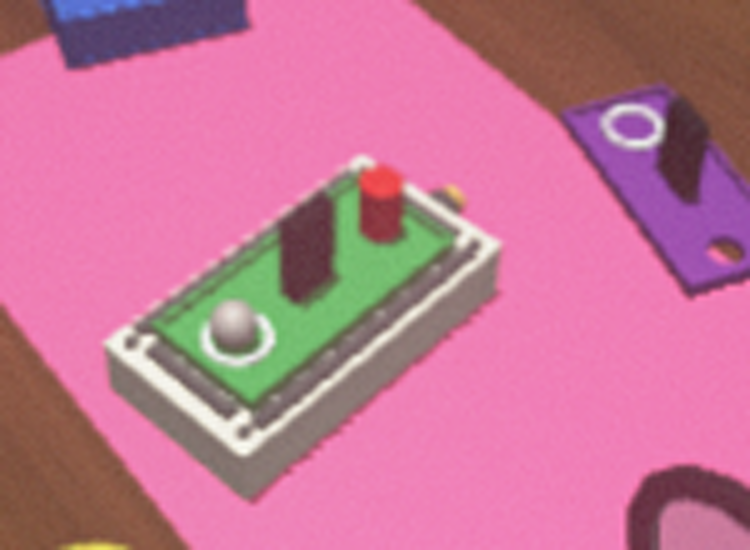

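The crop confirms it: the red plug stands in the green tray's -x end, and the ball sits in its ring at the +x end, about 0.18 rad yaw. The measured points fit the stated sizes, with plug to ball at 105.7 mm and the head at about 0.07 m. I'll move above the plug.

>>> {"op": "send_rows", "data": {"plan": [{"dx":2,"dy":-4.5,"dz":-0.4,"spin":0.062},{"dx":2,"dy":-4.5,"dz":-0.4,"spin":0.062},{"dx":2,"dy":-4.5,"dz":-0.4,"spin":0.062},{"dx":2,"dy":-4.5,"dz":-0.4,"spin":0.062},{"dx":2,"dy":-4.5,"dz":-0.4,"spin":0.062},{"dx":2,"dy":-4.5,"dz":-0.4,"spin":0.062},{"dx":2,"dy":-4.5,"dz":-0.4,"spin":0.062},{"dx":2,"dy":-4.5,"dz":-0.4,"spin":0.062},{"dx":2,"dy":-4.5,"dz":-0.4,"spin":0.062},{"dx":2,"dy":-4.5,"dz":-0.4,"spin":0.062}], "gripper": 5}}

```text
time: 1.4
ee_pos: [0.4654, 0.1145, 0.2162]
tool_rot: [0.0, -0.092, 0.996, -0.0]
wrist_force: [0.2, 0.6, 0.3]
opening: 0.05
grip_force: 0.0
```

>>> {"op": "send_rows", "data": {"plan": [{"dx":1.5,"dy":-3.4,"dz":-1},{"dx":1.5,"dy":-3.4,"dz":-1},{"dx":1.5,"dy":-3.4,"dz":-1},{"dx":1.5,"dy":-3.4,"dz":-1},{},{}]}}

```text
invalid input at $.plan[0]: expected keys dx, dy, dz, spin
```

```bash
python3 - <<'E'
from h import *
import pickle
s=observe();print(s['time'],s['ee_pos'],s['tool_rot'],s['opening'],s['wrist_force'])
cs=pickle.load(open('c0.pkl','rb'));T=cs['top']
print('dot',plane(T,[[129.2,205.5]],.008),'ball',plane(T,[[216.7,170.1]],.054),'plugtop',plane(T,[[221,200.8]],.078))
c=get_image('wrist');pickle.dump(c,open('w1.pkl','wb'));cv2.imwrite('pics/w1.png',c['image'])
E
```

```text
1.4 [0.46540285 0.11447942 0.21615609] [ 3.25298860e-05 -9.19909883e-02  9.95759839e-01 -1.09809194e-05] 0.05001957512099354 [0.23750087 0.55460589 0.2938795 ]
dot [[0.50786946 0.29204716 0.008     ]] ball [[ 0.6283484  -0.00250517  0.054     ]] plugtop [[ 0.5242708 -0.0210474  0.078    ]]
```

View pics/w1.png

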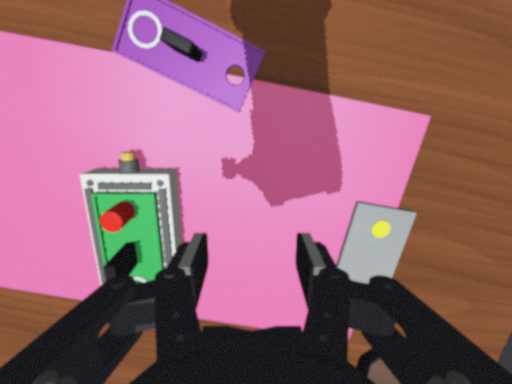

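The wrist view shows the plug head at about (111,220), the yellow dot at (381,229) and the purple look-alike at the top. All four keys are needed in each row, so I'll resend the move.

>>> {"op": "send_rows", "data": {"plan": [{"dx":1.5,"dy":-3.4,"dz":-1,"spin":0},{"dx":1.5,"dy":-3.4,"dz":-1,"spin":0},{"dx":1.5,"dy":-3.4,"dz":-1,"spin":0},{"dx":1.5,"dy":-3.3,"dz":-1,"spin":0},{"dx":0,"dy":0,"dz":-1,"spin":0},{"dx":0,"dy":0,"dz":0,"spin":0}]}}

```text
time: 2.2
ee_pos: [0.5241, -0.0183, 0.1654]
tool_rot: [-0.001, -0.091, 0.996, 0.0]
wrist_force: [-0.5, -0.2, -0.4]
opening: 0.0497
grip_force: 0.0
```

```bash
cat > w.py <<'E'
from h import *
import pickle
def redtop(c,roi):
    x0,y0,x1,y1=roi;im=c['image'][y0:y1,x0:x1];h=cv2.cvtColor(im,cv2.COLOR_BGR2HSV).astype(int)
    m=((h[...,0]<8)|(h[...,0]>172))&(h[...,1]>165)
    b=m&(h[...,2]>190)
    P=np.argwhere(b)[:,::-1]+[x0,y0]; return P.mean(0),len(P),m.sum(),np.argwhere(m).min(0)[::-1]+[x0,y0],np.argwhere(m).max(0)[::-1]+[x0,y0]
E
python3 - <<'E'
from w import *
s=observe();print(s['time'],s['ee_pos'],s['tool_rot'])
c=get_image('wrist');pickle.dump(c,open('w2.pkl','wb'));cv2.imwrite('pics/w2.png',c['image'])
w1=pickle.load(open('w1.pkl','rb'))
a=redtop(w1,(90,195,145,240));print(a)
b=redtop(c,(150,150,360,384));print(b)
print(tri(w1,[a[0]],c,[b[0]]),plane(w1,[a[0]],.078),plane(c,[b[0]],.078))
E
```

```text
2.2 [ 0.52414965 -0.018264    0.16541838] [-1.08008825e-03 -9.10159305e-02  9.95848767e-01  4.09889236e-04]
(array([110.80368098, 221.18404908]), 326, np.int64(620), array([100, 203]), array([133, 230]))
(array([nan, nan]), 0, np.int64(789), array([150, 186]), array([308, 366]))
 ** On entry to DLASCL parameter number  4 had an illegal value
 ** On entry to DLASCL parameter number  4 had an illegal value
 ** On entry to DLASCL parameter number  4 had an illegal value
 ** On entry to DLASCL parameter number  4 had an illegal value
 ** On entry to DLASCL parameter number  5 had an illegal value
 ** On entry to DLASCL parameter number  4 had an illegal valuew.py:7: RuntimeWarning: Mean of empty slice.
  P=np.argwhere(b)[:,::-1]+[x0,y0]; return P.mean(0),len(P),m.sum(),np.argwhere(m).min(0)[::-1]+[x0,y0],np.argwhere(m).max(0)[::-1]+[x0,y0]
  ret = um.true_divide(
Traceback (most recent call last):
  File "h.py", line 16, in tri
    s=np.linalg.lstsq(np.c_[a,-b],o2-o1,rcond=None)[0]
      ~~~~~~~~~~~~~~~^^^^^^^^^^^^^^^^^^^^^^^^^^^^^^
numpy.linalg.LinAlgError: SVD did not converge in Linear Least Squares
```

View pics/w2.png

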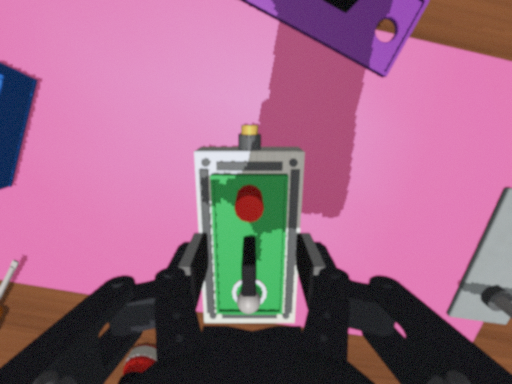

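The plug head sits centred at about x=249, rows 186–222, between the open fingers, with the fin below it. I'll measure its disc.

```bash
python3 - <<'E'
from w import *
c=pickle.load(open('w2.pkl','rb'));w1=pickle.load(open('w1.pkl','rb'))
x0,y0=225,175;h=cv2.cvtColor(c['image'][y0:235,x0:275],cv2.COLOR_BGR2HSV).astype(int)
m=((h[...,0]<8)|(h[...,0]>172))&(h[...,1]>150)
v=h[...,2];t=(v[m].min()+v[m].max())/2
print(np.percentile(v[m],[5,25,50,75,95]))
P=np.argwhere(m)[:,::-1]+[x0,y0];print(P.min(0),P.max(0))
t=cv2.threshold(v[m].astype(np.uint8),0,255,cv2.THRESH_OTSU)[0]
Q=np.argwhere(m&(v>t))[:,::-1]+[x0,y0];print(t,Q.min(0),Q.max(0),Q.mean(0),len(Q))
for u in (Q.mean(0),): print(tri(w1,[[110.8,221.2]],c,[u]),plane(w1,[[110.8,221.2]],.078),plane(c,[u],.078))
# green tray rect, lip-level
h=cv2.cvtColor(c['image'],cv2.COLOR_BGR2HSV).astype(int)
# ring/ball and knob direction on z=.042
print(plane(c,[[249.5,294]],.044),plane(c,[[249,309]],.044))
E
```

```text
[ 94. 111. 152. 154. 156.]
[236 186] [262 220]
124.0 [236 195] [262 220] [248.84057971 207.79528986] 552
[[ 5.25212467e-01 -2.06325956e-02  7.72490743e-02  2.67896267e-04]] [[ 0.52496417 -0.02026406  0.078     ]] [[ 0.52480229 -0.02071482  0.078     ]]
[[ 0.63035761 -0.00111001  0.044     ]] [[0.64893554 0.00174665 0.044     ]]
```

>>> {"op": "send_rows", "data": {"plan": [{"dx":0,"dy":-0.1,"dz":-2.5,"spin":0},{"dx":0,"dy":0,"dz":-2.5,"spin":0},{"dx":0,"dy":0,"dz":-1.5,"spin":0},{"dx":0,"dy":0,"dz":-1.3,"spin":0},{"dx":0,"dy":0,"dz":-1.1,"spin":0},{"dx":0,"dy":0,"dz":0,"spin":0}]}}

```text
time: 3.0
ee_pos: [0.5247, -0.0199, 0.0767]
tool_rot: [-0.001, -0.091, 0.996, 0.0]
wrist_force: [0.1, -1.0, 0.9]
opening: 0.0504
grip_force: 0.0
```

>>> {"op": "send_rows", "data": {"plan": [{"dx":0,"dy":0,"dz":0,"spin":0},{"dx":0,"dy":0,"dz":0,"spin":0},{"dx":0,"dy":0,"dz":0,"spin":0},{"dx":0,"dy":0,"dz":0,"spin":0},{"dx":0,"dy":0,"dz":0,"spin":0}], "gripper": 0.5, "newtons": 80}}

```text
time: 3.62
ee_pos: [0.5255, -0.02, 0.078]
tool_rot: [0.001, -0.091, 0.996, -0.0]
wrist_force: [-0.8, 0.7, 6.4]
opening: 0.0218
grip_force: 78.1
```

>>> {"op": "send_rows", "data": {"plan": [{"dx":0,"dy":0,"dz":0.2,"spin":0},{"dx":0,"dy":0,"dz":0.2,"spin":0},{"dx":0,"dy":0,"dz":0.2,"spin":0},{"dx":0,"dy":0,"dz":0.3,"spin":0},{"dx":0,"dy":0,"dz":0.3,"spin":0},{"dx":0,"dy":0,"dz":0.4,"spin":0},{"dx":0,"dy":0,"dz":0.4,"spin":0}]}}

```text
time: 4.5
ee_pos: [0.5242, -0.0199, 0.0978]
tool_rot: [-0.001, -0.091, 0.996, -0.0]
wrist_force: [1.6, -0.1, -1.2]
opening: 0.0215
grip_force: 80.0
```

>>> {"op": "send_rows", "data": {"plan": [{"dx":0,"dy":0,"dz":0.5,"spin":0},{"dx":0,"dy":0,"dz":0.5,"spin":0},{"dx":0,"dy":0,"dz":0.5,"spin":0},{"dx":0,"dy":0,"dz":0.5,"spin":0},{"dx":0,"dy":0,"dz":0,"spin":0}]}}

```text
time: 5.12
ee_pos: [0.5252, -0.02, 0.1177]
tool_rot: [0.0, -0.091, 0.996, -0.0]
wrist_force: [0.6, -0.0, -1.1]
opening: 0.0217
grip_force: 80.0
```

>>> {"op": "send_rows", "data": {"plan": [{"dx":0,"dy":0,"dz":1.5,"spin":0},{"dx":0,"dy":0,"dz":1.5,"spin":0},{"dx":0,"dy":0,"dz":1.5,"spin":0},{"dx":0,"dy":0,"dz":0,"spin":0}]}}

```text
time: 5.62
ee_pos: [0.5259, -0.02, 0.1639]
tool_rot: [0.002, -0.091, 0.996, -0.0]
wrist_force: [-0.5, -0.2, -1.1]
opening: 0.0213
grip_force: 80.0
```

```bash
python3 - <<'E'
from h import *
c=get_image('scene');b=c['image'][130:290,170:370];cv2.imwrite('pics/s2.png',cv2.resize(b,None,fx=3.7,fy=3.7,interpolation=cv2.INTER_CUBIC))
E
```

```text
(no output)
```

View pics/s2.png

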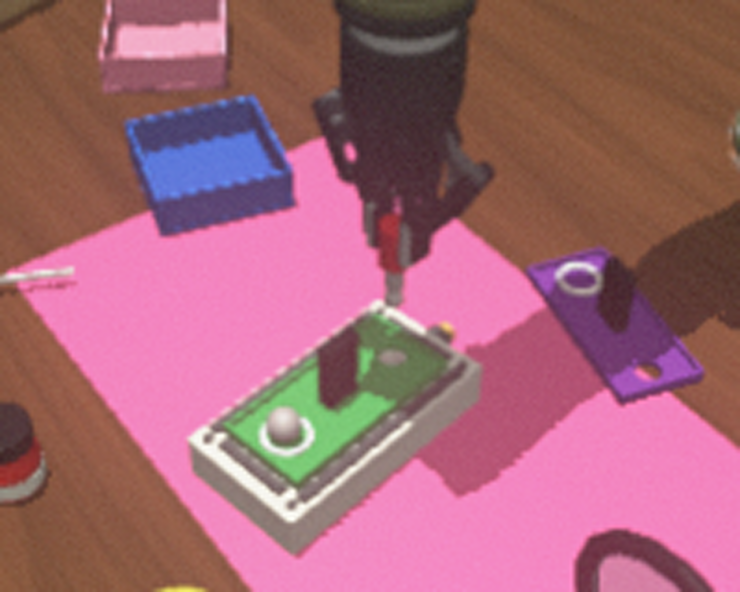

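The plug is held clear of the tray and the ball is still in its ring. The blue box is at about (0.500, -0.315), so I'll carry the plug there.

>>> {"op": "send_rows", "data": {"plan": [{"dx":-0.1,"dy":-2,"dz":0.3,"spin":0},{"dx":-0.3,"dy":-4,"dz":0.2,"spin":0},{"dx":-0.4,"dy":-4.5,"dz":0,"spin":0},{"dx":-0.4,"dy":-4.5,"dz":0,"spin":0},{"dx":-0.4,"dy":-4.5,"dz":0,"spin":0},{"dx":-0.4,"dy":-4.5,"dz":0,"spin":0},{"dx":-0.3,"dy":-3.5,"dz":0,"spin":0},{"dx":-0.2,"dy":-2,"dz":0,"spin":0},{"dx":0,"dy":0,"dz":-1,"spin":0},{"dx":0,"dy":0,"dz":-2,"spin":0}]}}

```text
time: 6.92
ee_pos: [0.5008, -0.313, 0.1368]
tool_rot: [0.001, -0.092, 0.996, 0.0]
wrist_force: [0.1, -0.1, -0.9]
opening: 0.0218
grip_force: 80.0
```

>>> {"op": "send_rows", "data": {"plan": [{"dx":0,"dy":0,"dz":-2,"spin":0},{"dx":0,"dy":0,"dz":-1.7,"spin":0},{"dx":0,"dy":0,"dz":-1.2,"spin":0},{"dx":0,"dy":0,"dz":-0.4,"spin":0},{"dx":0,"dy":0,"dz":0,"spin":0}]}}

```text
time: 7.55
ee_pos: [0.5002, -0.3149, 0.0843]
tool_rot: [0.0, -0.091, 0.996, -0.0]
wrist_force: [0.1, 0.2, 0.3]
opening: 0.0215
grip_force: 80.0
```

>>> {"op": "send_rows", "data": {"plan": [{"dx":0,"dy":0,"dz":-0.3,"spin":0},{"dx":0,"dy":0,"dz":0,"spin":0}]}}

```text
time: 7.8
ee_pos: [0.5, -0.3151, 0.0815]
tool_rot: [0.0, -0.091, 0.996, -0.0]
wrist_force: [0.3, 0.5, 0.2]
opening: 0.0211
grip_force: 80.0
```

>>> {"op": "send_rows", "data": {"plan": [{"dx":0,"dy":0,"dz":0,"spin":0},{"dx":0,"dy":0,"dz":0,"spin":0},{"dx":0,"dy":0,"dz":0,"spin":0},{"dx":0,"dy":0,"dz":0,"spin":0}], "gripper": 5}}

```text
time: 8.3
ee_pos: [0.5, -0.315, 0.0813]
tool_rot: [0.0, -0.091, 0.996, -0.0]
wrist_force: [0.5, -0.3, 0.9]
opening: 0.05
grip_force: 0.0
```

>>> {"op": "send_rows", "data": {"plan": [{"dx":0,"dy":0,"dz":1,"spin":0},{"dx":0,"dy":0,"dz":3,"spin":0},{"dx":0,"dy":0,"dz":5,"spin":0},{"dx":0,"dy":0,"dz":2,"spin":0},{"dx":0,"dy":0,"dz":0,"spin":0}]}}

```text
time: 8.93
ee_pos: [0.5008, -0.3154, 0.1936]
tool_rot: [0.002, -0.091, 0.996, -0.001]
wrist_force: [0.2, -0.3, -0.9]
opening: 0.05
grip_force: 0.0
```

```bash
python3 - <<'E'
from h import *
print(observe()['ee_pos'])
c=get_image('top');a=cv2.resize(c['image'][150:260,110:350],None,fx=3.3,fy=3.3,interpolation=cv2.INTER_CUBIC)
d=get_image('scene');b=cv2.resize(d['image'][130:290,170:320],None,fx=1.45,fy=1.45)
im=np.zeros((363+232,792,3),np.uint8);im[:a.shape[0],:a.shape[1]]=a[:,:792];im[363:363+b.shape[0],:b.shape[1]]=b
cv2.imwrite('pics/t2.png',im)
E
```

```text
[ 0.50081948 -0.31543389  0.19358341]
```

View pics/t2.png

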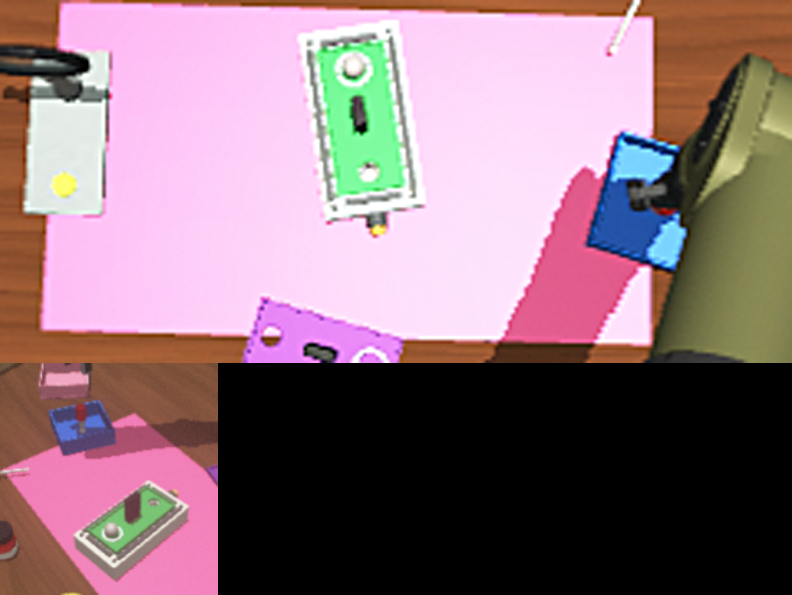

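The plug is standing in the blue box, let go; the tray is in the dock with its hole empty and the ball in its ring. I'll go to the grip fin at (0.579, -0.0105).

>>> {"op": "send_rows", "data": {"plan": [{"dx":1,"dy":4,"dz":0,"spin":0},{"dx":1.3,"dy":5,"dz":0,"spin":0},{"dx":1.3,"dy":5,"dz":0,"spin":0},{"dx":1.3,"dy":5,"dz":0,"spin":0},{"dx":1.3,"dy":5,"dz":0,"spin":0},{"dx":1.1,"dy":4,"dz":-1,"spin":0},{"dx":0.6,"dy":2.5,"dz":-2,"spin":0},{"dx":0,"dy":0,"dz":-1,"spin":0},{"dx":0,"dy":0,"dz":0,"spin":0}]}}

```text
time: 10.15
ee_pos: [0.5778, -0.0112, 0.1497]
tool_rot: [-0.002, -0.091, 0.996, -0.0]
wrist_force: [-0.5, -0.5, 0.2]
opening: 0.0502
grip_force: 0.0
```

```bash
python3 - <<'E'
from h import *
s=observe();print(s['time'],s['ee_pos'],s['tool_rot'])
c=get_image('wrist');cv2.imwrite('pics/w3.png',c['image'][100:384])
import pickle;pickle.dump(c,open('w3.pkl','wb'))
E
```

```text
10.15 [ 0.57784544 -0.01118676  0.14967048] [-1.81351996e-03 -9.06227379e-02  9.95883601e-01 -2.89426121e-04]
```

View pics/w3.png

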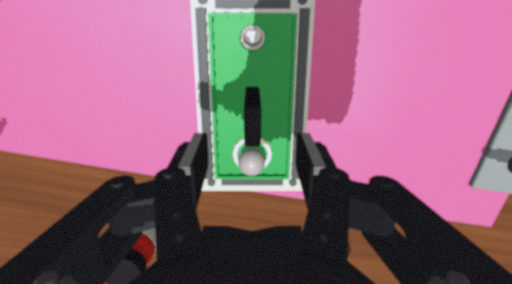

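The fin lies centred between the jaws at about column 252, full-frame rows 187–245. The hole is at (252,136). I'll check against the plane heights and measure the fin's height from two views.

```bash
python3 - <<'E'
from h import *
import pickle
c=pickle.load(open('w3.pkl','rb'));w2=pickle.load(open('w2.pkl','rb'))
def fin(c,y0,y1):
    g=c['image'][y0:y1,238:266].max(2)<45
    n,l,st,ce=cv2.connectedComponentsWithStats(g.astype(np.uint8))
    i=1+np.argmax(st[1:,4]);x,y,w,h,a=st[i];P=np.argwhere(l==i)
    far=P[P[:,0]>=y+h-4][:,1].mean();print('bbox',x+238,y+y0,w,h,a)
    return [[far+238,y+h+y0-.5]]   # far top edge of fin (image bottom)
a=fin(w2,228,300);b=fin(c,180,262)
print(a,b,tri(w2,a,c,b).round(4),plane(c,b,.096).round(4))
print('hole',plane(c,[[252,136.5]],.042).round(4), plane(c,[[252.5,215]],.07).round(4))
E
```

```text
bbox 243 237 12 31 331
bbox 245 188 15 58 804
[[np.float64(248.7560975609756), np.float64(267.5)]] [[np.float64(252.0487804878049), np.float64(245.5)]] [[ 0.7232  0.0146 -0.1539  0.0026]] [[ 0.5932 -0.0085  0.096 ]]
hole [[ 0.5248 -0.0211  0.042 ]] [[ 0.5809 -0.0104  0.07  ]]
```

The fin centre from the wrist view is (0.5784, -0.0112), which agrees with the plug and ball geometry (0.579, -0.0107). Descending to grip.

>>> {"op": "send_rows", "data": {"plan": [{"dx":0,"dy":0,"dz":-2,"spin":0},{"dx":0,"dy":0,"dz":-2,"spin":0},{"dx":0,"dy":0,"dz":-1.5,"spin":0},{"dx":0,"dy":0,"dz":-1,"spin":0},{"dx":0,"dy":0,"dz":0,"spin":0},{"dx":0,"dy":0,"dz":0,"spin":0}]}}

```text
time: 10.95
ee_pos: [0.5794, -0.01, 0.0868]
tool_rot: [0.0, -0.091, 0.996, -0.0]
wrist_force: [-0.1, 0.5, 0.5]
opening: 0.0502
grip_force: 0.0
```

>>> {"op": "send_rows", "data": {"plan": [{"dx":0,"dy":0,"dz":0,"spin":0},{"dx":0,"dy":0,"dz":0,"spin":0},{"dx":0,"dy":0,"dz":0,"spin":0},{"dx":0,"dy":0,"dz":0,"spin":0},{"dx":0,"dy":0,"dz":0,"spin":0},{"dx":0,"dy":0,"dz":0,"spin":0}], "gripper": 0.2, "newtons": 60}}

```text
time: 11.7
ee_pos: [0.5792, -0.01, 0.0867]
tool_rot: [0.0, -0.091, 0.996, -0.0]
wrist_force: [-0.7, -0.7, 5.7]
opening: 0.0116
grip_force: 58.7
```

>>> {"op": "send_rows", "data": {"plan": [{"dx":0,"dy":0,"dz":0.1,"spin":0},{"dx":0,"dy":0,"dz":0.1,"spin":0},{"dx":0,"dy":0,"dz":0.2,"spin":0},{"dx":0,"dy":0,"dz":0.2,"spin":0},{"dx":0,"dy":0,"dz":0.2,"spin":0},{"dx":0,"dy":0,"dz":0.3,"spin":0},{"dx":0,"dy":0,"dz":0.3,"spin":0},{"dx":0,"dy":0,"dz":0.3,"spin":0},{"dx":0,"dy":0,"dz":0.4,"spin":0},{"dx":0,"dy":0,"dz":0.4,"spin":0}]}}

```text
time: 12.95
ee_pos: [0.579, -0.0099, 0.1116]
tool_rot: [0.0, -0.091, 0.996, -0.0]
wrist_force: [-0.1, 0.3, -2.2]
opening: 0.0111
grip_force: 58.3
```

>>> {"op": "send_rows", "data": {"plan": [{"dx":0,"dy":0,"dz":0.5,"spin":0},{"dx":0,"dy":0,"dz":0.8,"spin":0},{"dx":0,"dy":0,"dz":1,"spin":0},{"dx":0,"dy":0,"dz":1,"spin":0},{"dx":0,"dy":0,"dz":1,"spin":0},{"dx":0,"dy":0,"dz":1,"spin":0},{"dx":0,"dy":0,"dz":1,"spin":0},{"dx":0,"dy":0,"dz":0.8,"spin":0},{"dx":0,"dy":0,"dz":0.6,"spin":0},{"dx":0,"dy":0,"dz":0.4,"spin":0}]}}

```text
time: 14.2
ee_pos: [0.579, -0.01, 0.1926]
tool_rot: [0.0, -0.091, 0.996, -0.0]
wrist_force: [-0.8, 0.7, -3.0]
opening: 0.0117
grip_force: 58.3
```

>>> {"op": "send_rows", "data": {"plan": [{"dx":-0.1,"dy":0.2,"dz":0,"spin":0},{"dx":-0.2,"dy":0.4,"dz":0,"spin":0},{"dx":-0.3,"dy":0.6,"dz":0,"spin":0},{"dx":-0.4,"dy":0.9,"dz":0,"spin":0},{"dx":-0.5,"dy":1.2,"dz":0,"spin":0},{"dx":-0.5,"dy":1.2,"dz":0,"spin":0},{"dx":-0.5,"dy":1.2,"dz":0,"spin":0},{"dx":-0.5,"dy":1.2,"dz":0,"spin":0},{"dx":-0.5,"dy":1.2,"dz":0,"spin":0},{"dx":-0.5,"dy":1.2,"dz":0,"spin":0}]}}

```text
time: 15.45
ee_pos: [0.5387, 0.0839, 0.1923]
tool_rot: [0.0, -0.091, 0.996, -0.0]
wrist_force: [-0.2, -0.4, -2.6]
opening: 0.0114
grip_force: 58.3
```

>>> {"op": "send_rows", "data": {"plan": [{"dx":-0.5,"dy":1.2,"dz":0,"spin":0},{"dx":-0.5,"dy":1.2,"dz":0,"spin":0},{"dx":-0.5,"dy":1.2,"dz":0,"spin":0},{"dx":-0.5,"dy":1.2,"dz":0,"spin":0},{"dx":-0.5,"dy":1.2,"dz":0,"spin":0},{"dx":-0.5,"dy":1.2,"dz":0,"spin":0},{"dx":-0.5,"dy":1.2,"dz":0,"spin":0},{"dx":-0.5,"dy":1.2,"dz":0,"spin":0},{"dx":-0.5,"dy":1.2,"dz":0,"spin":0},{"dx":-0.5,"dy":1.2,"dz":0,"spin":0}]}}

```text
time: 16.7
ee_pos: [0.4886, 0.2039, 0.1923]
tool_rot: [-0.0, -0.091, 0.996, -0.0]
wrist_force: [1.0, 0.2, -3.0]
opening: 0.0111
grip_force: 58.3
```

>>> {"op": "send_rows", "data": {"plan": [{"dx":-0.5,"dy":1.2,"dz":0,"spin":0},{"dx":-0.5,"dy":1.2,"dz":0,"spin":0},{"dx":-0.4,"dy":1.2,"dz":0,"spin":0},{"dx":-0.4,"dy":1.1,"dz":0,"spin":0},{"dx":-0.4,"dy":0.9,"dz":0,"spin":0},{"dx":-0.3,"dy":0.8,"dz":0,"spin":0},{"dx":-0.2,"dy":0.6,"dz":0,"spin":0},{"dx":-0.2,"dy":0.4,"dz":0,"spin":0},{"dx":-0.1,"dy":0.3,"dz":0,"spin":0},{"dx":0,"dy":0.2,"dz":0,"spin":0}]}}

```text
time: 17.95
ee_pos: [0.459, 0.2821, 0.1923]
tool_rot: [0.0, -0.091, 0.996, -0.0]
wrist_force: [0.2, 0.1, -2.9]
opening: 0.0112
grip_force: 58.4
```

>>> {"op": "send_rows", "data": {"plan": [{"dx":0,"dy":0,"dz":0,"spin":0},{"dx":0,"dy":0,"dz":0,"spin":0},{"dx":0,"dy":0,"dz":0,"spin":0},{"dx":0,"dy":0,"dz":0,"spin":0}]}}

```text
time: 18.45
ee_pos: [0.459, 0.2819, 0.1923]
tool_rot: [-0.0, -0.091, 0.996, -0.0]
wrist_force: [-0.0, 0.1, -2.6]
opening: 0.0109
grip_force: 58.4
```

```bash
python3 - <<'E'
from h import *
import pickle
s=observe();print(s['time'],s['ee_pos'],np.abs(s['dq']).max())
S=get_image('scene');W=get_image('wrist');T=get_image('top');pickle.dump([S,W,T],open('f.pkl','wb'))
a=cv2.resize(S['image'][190:380,230:470],None,fx=1.65,fy=1.65);b=W['image'][84:384,56:456]
t=cv2.resize(T['image'][140:260,90:250],None,fx=2,fy=2)
im=np.zeros((313+240,800,3),np.uint8);im[:a.shape[0],:a.shape[1]]=a;im[:300,400:]=b;im[313:,:320]=t
cv2.imwrite('pics/f.png',im)
E
```

```text
18.45 [0.4590287  0.28191879 0.1922645 ] 0.002522011004265314
```

View pics/f.png

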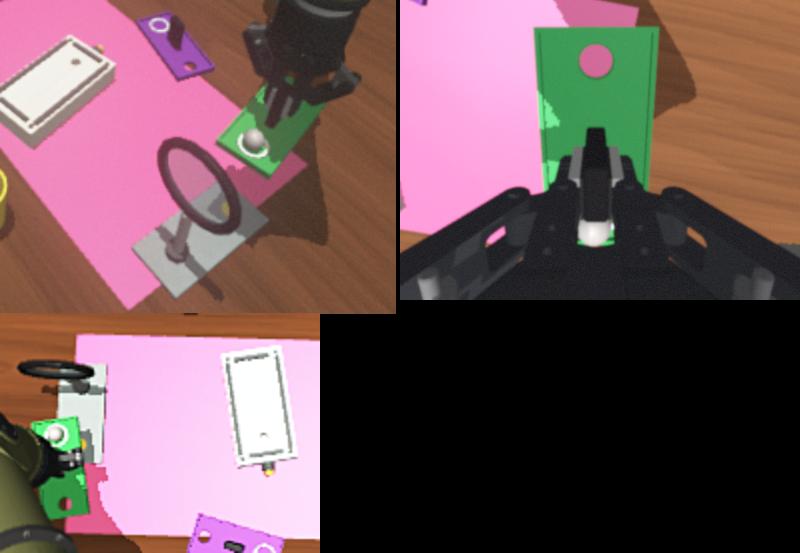

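The ball is in its pocket at scene ≈(384,275) and top ≈(117.5,200.5). The tray clears the stand. I'll triangulate the ball against the focus (0.508, 0.292, 0.160).

```bash
python3 - <<'E'
from h import *
import pickle
S,W,T=pickle.load(open('f.pkl','rb'))
print(tri(T,[[117.5,200.5]],S,[[383.9,274.8]]).round(4), plane(T,[[117.5,200.5]],.16).round(4), plane(W,[[56+196,84+60.5]],.148).round(4))
# hole seen by top (90+65/2,140+(505-313)/2) and wrist
print('hole',tri(T,[[122.5,236]],W,[[252,144.5]]).round(4))
E
```

```text
[[0.5088 0.2901 0.1548 0.0017]] [[0.5088 0.2878 0.16  ]] [[0.4048 0.2718 0.148 ]]
hole [[0.404  0.2713 0.1446 0.0027]]
```

The ball is within about 5 mm of the focus. The hole end is at about 0.145 m, so the tray is level. Handing in.

```bash
python3 -c "
from workcell import hand_in
print(hand_in())"
```

```text
the job is handed in; nothing more can be done
None
```

I handed the job in at about 18.5 s of the 58 s allowed; `hand_in` returned no verdict. The plug stands in the blue box, and the gripper holds the tray level and still in front of the magnifier, with the ball in its pocket and measured about 5 mm from the viewing point.

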